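Open the battery bay of the upturned parcel scale

ROBOT

A 6-joint arm with a two-finger parallel gripper is mounted at the origin on the work surface. World frame = base frame: x ahead of the robot, y to its left, z up, the work surface at z = 0. Lengths are in mm, angles in rad, forces in N, time in s.
With the tool pointing down it reaches from about 350 to 975 mm from the base axis. Payload 17.4 kg.
Tool frame: the origin (TCP) lies at the very end of the fingers, on their centre line; the grasp point (between the pads) lies 19 mm behind it (robot.pinch_z is the distance from the TCP to the grasp point, in mm); z points along the fingers, y is the direction in which the jaws open and shut (so a half turn about z gives the same grasp; the last joint's range is limited). The gripper opens to 85 mm and grips with 20 to 120 N. Pads are 22 mm wide; open, the fingers measure 114 mm over their backs; the gripper's body (76 mm by 85 mm) begins 54 mm behind the grasp point. The pads swing forward as they close: fully open they stand 13 mm farther back than shut.
Start: joints at [1.242, 0.116, 1.442, -0, 1.584, -0.038], TCP at [193.543, 646.663, 231.303] pointing down, gripper open.
Joint ranges: [-2.83, 2.83], [-0.83, 2.19], [0.07, 2.5], [-1.14, 4.28], [0.01, 3], [-2.97, 2.97]. Speed limits (rad/s): [1.89, 1.89, 2.22, 3.14, 3.14, 3.14].

INTERFACE

Orientations are given as [roll, pitch, yaw] about the fixed x, y, z axes, in that order (R = Rz(yaw) Ry(pitch) Rx(roll)).
In Python, from bench import robot gives the robot as it stands.
- The arm moves only by the tool servo_tool, never from a script. Its argument "moves" is a list of rows, each a list of 2 entries, a list of its own where there are three numbers: the shift along the world's x, y, z normalised to -1 to 1, where 1 is 5 cm, then the turn about the world's z normalised to -1 to 1, where 1 is 5 degrees. A call has 1 to 20 rows; each row shifts and turns the commanded pose from where the row before left it; what a row does not reach is not made up. A row lasts 1/10 s, in which the tool goes at most 50 mm and 8.59 degrees, less where a joint would pass 70% of its speed; a pose out of reach is approached as far as the arm can. A call with a number of a shift or a turn outside -1 to 1 is refused whole. A call with a gripper value outside its range is refused whole. "claw" is the finger opening in mm, from 0 to 85.4, set as the call begins (left out, the last holds). The fingers move at their own pace and stop on an object; "force" is the grip in N (left out, the last holds). Time passes only in rows, so rows that do not move let the fingers close. It gives the time, the measured TCP pose, the force and the opening at its end, in the units of the state.
- robot.get_obs(): the state, without advancing time (a new reading comes with each control period).
- robot.get_image(name): name is "scene" or "top"; returns (picture, depth): 480x640x3 uint8, red, green, blue; 480x640 float32, mm along the optical axis (not along the pixel's ray), 0 where there is no reading.
- robot.camera_model(name): a dict with "K" (3x3 intrinsics, pixels), "D" ([k1, k2, p1, p2, k3] as OpenCV has them; the pictures are not rectified), "eye" and "rotation" of the camera in the world. Camera axes: x right, y up, looking along -z (the intrinsics and any distortion apply to the point x, -y, -z); pixel columns grow to the right and rows downward; lengths in mm; the calibration is good to about 2 mm. A picture is of the moment at which its call begins. camera_model takes no time and is no camera call.
- robot.hand_in(): hands the job in, once; it reports no verdict.
The state is a dict: "t": time; "joint_positions": joint angles; "joint_vel": joint speeds; "joint_torque": joint torques, N m; "eef_pos": TCP position; "ee_rot": TCP orientation; "force": force on the tool from outside, world axes, zero at the start; "wrist_torque": the same for the moment, N m; "finger_gap": opening from 0.0 (shut) to 1.0 (fully open).
Only numpy, scipy, OpenCV 4.12 (cv2) and the standard library are available. Lean on these libraries where they do the work, as an engineer would, in place of code of your own. Each camera call takes 0.05 s, during which the arm holds its last target.

TASK

The parcel scale lies upside down on the packing table so that its batteries can be changed. With a fingertip press the red snap tab beside the battery cover fully in, so that the cover is released, then push the cover off its seat, out along its rails the way its white arrow points, until the whole battery bay is open. Leave the cover lying flat on the upturned scale and let the tab spring back; do not grasp or lift anything, and do not disturb the other things.

Things in the scene. Friction and masses are not known exactly. Their poses are not given: they have to be found in the camera images.
- scale: Parcel scale, fixed, upside down on its steel platter (310 x 240 mm); its grey, flat, upturned underside (deck, 296 x 226 mm) is at z = 45 mm. Origin: platter's centre on the table; x: the way the cover slides off; y: towards the tab; z up. Rubber feet (28 mm wide, 17 mm high) at x +/-122, y +/-92 mm. A console (160 mm along x, 30 mm high) sticks out to y = -166 mm
- cover: Dark grey battery cover, loose, about 45 g, 72 mm along x, 74 mm along y: side flanges 5 mm thick that run in the rails, a raised middle 72 x 60 mm, 14 mm high overall, a white arrow along +x on top. Origin: centre of its underside; seated, it lies within 2 mm of bay, axes parallel to the scale's. Held by the tab; pressing the tab in frees it and springs move it 13 mm along +x, too far to catch again
- cover_back (a point): Middle of the cover's flat rear face (its -x face, 60 mm wide, 14 mm high), 10 mm above the cover's underside and 36 mm behind its origin: the place to push, along the cover's +x. Moves with the cover. The cover must slide 66 mm from its seat to uncover the whole bay; under 2 N moves it once it is released
- tab_top (a point): Middle of the top of the red snap tab, a block 24 mm along the scale's x, 22 mm along y, pressed straight down. Its top is 12 mm above the deck (z = 57 mm) at rest, 6 mm above it fully in. It stands at x = -23.5, y = 63 mm of the scale, beside the cover's front corner, its near side 10 mm outside the rail; a 3 mm high frame surrounds it
- release_tab (a joint): How far the snap tab is pressed in (m): 0 at rest, 0.006 fully in; it lets go of the cover at about 0.004. Takes about 3 N to start, 5 N fully in, plus 1 to 3 N of rubbing while it holds the cover; springs back by itself
- bay (a point): Middle of the battery bay's opening, level with the deck, at x = -60, y = 0 mm of the scale. The bay is 60 x 60 mm, 21 mm deep, cells inside, open only once the cover is off. Fixed to the scale
- rail_end (a point): Front end of the guide rail on the tab side, at its top: x = -34, y = 40, z = 53.7 mm of the scale. A like rail is at y = -40. The rails (8.7 mm high, outer faces y +/-42 mm) run back to x = -109.5 mm with lips over the flanges, so the cover can only slide to +x. Their last 13 mm, behind the cover, reach in to y = +/-31 mm (spring housings); between these the deck is free
- cell_pack: Pack of four fresh AA cells, 60 x 52 mm, 15 mm high, lying loose on the scale's deck on the -y side of the cover's path; origin: centre of its underside. A bystander
- tape_roll: Brown packing tape roll standing on its flat side, 104 mm across, 48 mm high; origin: centre of its underside. A bystander
- label_roll: White label roll, 90 mm across, 60 mm high; origin: centre of its underside. A bystander
- parcel: Small cardboard parcel, 120 x 90 x 65 mm; origin: centre of its underside. A bystander
- flask: Dark red vacuum flask, 68 mm across, 190 mm high; origin: centre of its underside. A bystander
- box_cutter: Yellow box cutter lying flat, 150 x 30 x 16 mm, along its x; origin: centre of its underside. A bystander
- scanner: Black hand scanner lying on its back, about 170 x 62 x 48 mm, along its x; origin: under its middle. A bystander
Things that resemble listed ones, but are neither listed nor needed, are in the scene too. What is shaped like the cover but purple or turquoise is not meant.

How it is judged:
By the outcome, as a careful person would: the job done as asked, in the order asked, and still so for the second after the job is handed in, with the robot touching nothing.
It also fails if it takes over 42 s, if anything falls off the work surface, if the arm or the gripper's body presses on something with over 40 N, if the wrist force passes 120 N, or if a joint passes its speed limit or range.

## Working session

There is one attempt and no reset: what is moved stays moved. The work goes in short steps, Python scripts to look and compute and a tool call to move; the robot and the scene stay as the last step left them, time stands still between calls to the robot, and variables do not carry over. Pictures are saved under pics/ and viewed, and the job is handed in when it is done.

Besides the shell and the picture viewer there is one more tool, called after ">>>" by a JSON object that holds its "fn" and its "kwargs". servo_tool: Moves the arm, as the interface text tells. Scaled input: -1 to 1 covers 5 cm each way for a shift and 5 degrees each way for a turn. Its arguments: {"type":"object","properties":{"moves":{"type":"array","items":{"type":"array"}},"claw":{"type":"number"},"force":{"type":"number"}},"required":["moves"]}

```bash
mkdir -p pics; ls; python3 - <<'E'
from bench import robot
import cv2,numpy as np
for n in("scene","top"):
    p,d=robot.get_image(n); cv2.imwrite(f"pics/{n}0.png",p[:,:,::-1]); np.save(f"pics/{n}0d.npy",d); np.save(f"pics/{n}0.npy",p)
    m=robot.camera_model(n); print(n,m)
print(robot.get_obs())
E
```

```text
pics
scene {'K': array([[522.37117288,   0.        , 325.38710746],
       [  0.        , 522.37117288, 239.78890091],
       [  0.        ,   0.        ,   1.        ]]), 'D': array([-0.14352951,  0.        ,  0.        ,  0.        ,  0.        ]), 'eye': array([1339.47380401,  182.19825449,  839.54391455]), 'rotation': array([ 0.85199639, -0.00306665,  1.78207284])}
top {'K': array([[434.8384915 ,   0.        , 313.70507183],
       [  0.        , 434.8384915 , 232.18966576],
       [  0.        ,   0.        ,   1.        ]]), 'D': array([-0.06983159,  0.        ,  0.        ,  0.        ,  0.        ]), 'eye': array([ 386.63224335,   13.28876886, 1056.52863239]), 'rotation': array([ 0.12010854, -0.02894334, -1.55149601])}
{'t': 0.1, 'joint_positions': array([ 1.24218847e+00,  1.16437940e-01,  1.44215487e+00,  2.06841479e-05,
        1.58401369e+00, -3.78292276e-02]), 'joint_vel': array([-0.0007498 , -0.00199043, -0.00087493, -0.00108088, -0.00271843,
        0.00013563]), 'joint_torque': array([ 3.83185994e-03, -7.33676219e+01, -6.33772230e+01,  1.43360667e-04,
        5.46350959e-03, -3.32059449e-05]), 'eef_pos': array([193.49177172, 646.50729195, 230.66312548]), 'ee_rot': array([-3.14058032e+00, -5.90116602e-05,  2.85081426e+00]), 'force': array([-0.10843678, -0.43397699,  0.021903  ]), 'wrist_torque': array([0.01565354, 0.01985419, 0.06147469]), 'finger_gap': 1.0032752658336663}
```

View pics/scene0.png

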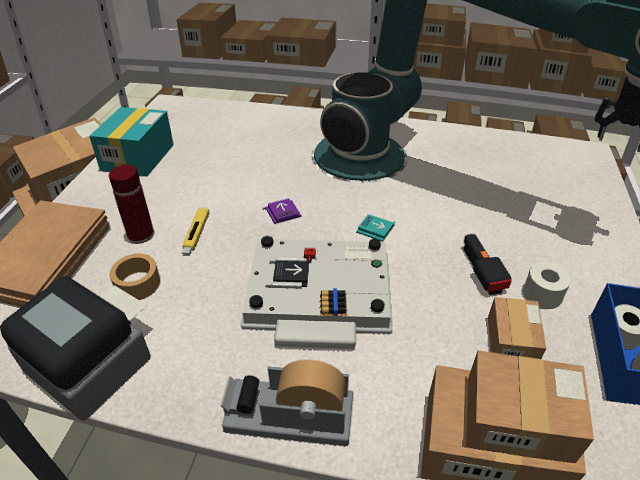

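View pics/top0.png

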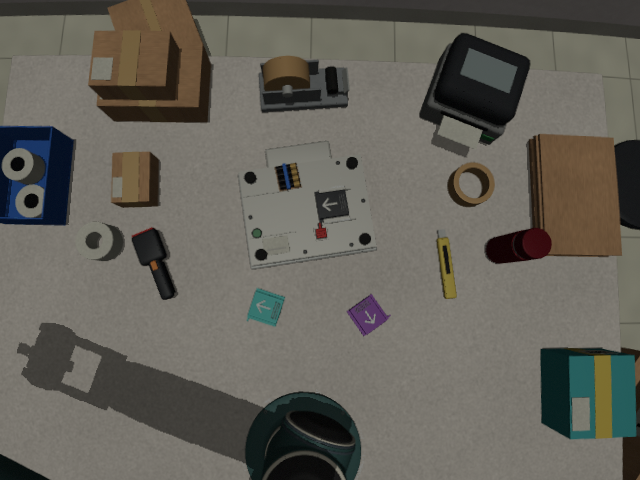

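The top view shows the scale at about (307,205) with its console side up. The dark cover at (332,205) has its arrow pointing left, which is world +y, and the red tab is at (321,233). There are purple (368,315) and turquoise (266,307) look-alikes lying on the table. The cover meant is the dark grey one on the scale. Next I'll measure it and look at an enlarged crop.

```bash
cat > h.py <<'E'
import numpy as np,cv2
from scipy.spatial.transform import Rotation as Ro
from bench import robot
def ray(n,uv):
    m=robot.camera_model(n); K=m["K"];D=np.array(m["D"])
    q=cv2.undistortPoints(np.array(uv,float).reshape(-1,1,2),K,D).reshape(-1,2)
    R=Ro.from_euler('xyz',m["rotation"]).as_matrix()
    return m["eye"],(R@np.c_[q[:,0],-q[:,1],-np.ones(len(q))].T).T
def onz(n,uv,z):
    e,d=ray(n,uv); s=(z-e[2])/d[:,2]; return e+d*s[:,None]
def dep(n,uv,depth):
    e,d=ray(n,uv); uv=np.array(uv).reshape(-1,2)
    return np.array([e+di*np.median(depth[int(v)-1:int(v)+2,int(u)-1:int(u)+2]) for (u,v),di in zip(uv,d)])
def proj(n,P):
    m=robot.camera_model(n);R=Ro.from_euler('xyz',m["rotation"]).as_matrix()
    c=(np.atleast_2d(P)-m["eye"])@R; c=c*[1,-1,-1]
    return cv2.projectPoints(c.reshape(-1,1,3),np.zeros(3),np.zeros(3),m["K"],np.array(m["D"]))[0].reshape(-1,2)
E
python3 - <<'E'
from h import *
for n,(x0,y0,w,h) in dict(top=(230,130,160,145),scene=(230,220,180,140)).items():
    p=np.load(f"pics/{n}0.npy"); d=np.load(f"pics/{n}0d.npy")
    cv2.imwrite(f"pics/{n}crop.png",cv2.resize(p[y0:y0+h,x0:x0+w,::-1],None,fx=4,fy=4,interpolation=cv2.INTER_CUBIC))
    hsv=cv2.cvtColor(p,cv2.COLOR_RGB2HSV); c=p[y0:y0+h,x0:x0+w]; g=hsv[y0:y0+h,x0:x0+w]
    red=((g[...,1]>150)&((g[...,0]<8)|(g[...,0]>172))&(g[...,2]>100)).astype(np.uint8)
    dark=(c.max(2)<70).astype(np.uint8)
    for nm,mk in(("red",red),("dark",dark)):
        k,l,s,ce=cv2.connectedComponentsWithStats(mk)
        for i in range(1,k):
            if s[i,4]>15:
                uv=ce[i]+[x0,y0]; print(n,nm,s[i],uv.round(1),dep(n,[uv],d).round(1), 'z62',onz(n,[uv],62).round(1),'z57',onz(n,[uv],57).round(1))
E
```

```text
top red [86 99 10  9 55] [320.9 232.7] [[507.2 -30.   55.1]] z62 [[506.3 -29.7  62. ]] z57 [[506.9 -29.9  57. ]]
top dark [116  27  12  12 117] [351.5 162.5] [[675.5 -99.5  60. ]] z62 [[674.9 -99.3  62. ]] z57 [[676.4 -99.9  57. ]]
top dark [ 45  34  26  27 308] [284.9 177.5] [[635.4  56.8  58.7]] z62 [[634.6  56.7  62. ]] z57 [[635.8  56.9  57. ]]
top dark [ 14  42  13  12 118] [249.9 177.5] [[632.9 138.5  61.1]] z62 [[632.6 138.3  62. ]] z57 [[633.9 139.   57. ]]
top dark [ 85  60  34  38 758] [331.5 204.4] [[574.4 -53.7  56.5]] z62 [[573.3 -53.3  62. ]] z57 [[574.3 -53.7  57. ]]
top dark [22 98 10 10 32] [256.8 232.7] [[505.3 119.6  43.3]] z62 [[503.1 117.6  62. ]] z57 [[503.7 118.2  57. ]]
top dark [129 103  12  12 110] [364.5 238.4] [[ 495.6 -131.2   60.5]] z62 [[ 495.4 -130.9   62. ]] z57 [[ 496.  -131.7   57. ]]
top dark [ 25 119  13  11 110] [260.8 254.2] [[454.1 107.   60. ]] z62 [[453.9 106.8  62. ]] z57 [[454.3 107.3  57. ]]
scene red [74 28 11  7 63] [309.1 251.5] [[511.5 -29.8  57.7]] z62 [[516.  -28.6  62. ]] z57 [[510.7 -30.   57. ]]
scene dark [46  0 11  3 20] [280.3 
[... 1320 characters left out ...]
 [20 94 37  3 50] [267.9 314.5] [[694.2 -71.3  42. ]] z62 [[710.4 -65.   62. ]] z57 [[706.3 -66.6  57. ]]
scene dark [58 95 23  5 45] [298.1 317.5] [[684.2 -11.7  36.7]] z62 [[704.8  -5.6  62. ]] z57 [[700.7  -6.8  57. ]]
scene dark [82 97 35  4 54] [328.5 319.4] [[672.7  48.1  32.4]] z62 [[697.1  53.   62. ]] z57 [[692.9  52.2  57. ]]
scene dark [121  97  24   2  28] [362.7 317.2] [[661.5 115.2  42.9]] z62 [[677.8 116.8  62. ]] z57 [[673.5 116.4  57. ]]
scene dark [120  99   8   8  17] [354.1 321.9] [[667.1  99.3  31.2]] z62 [[692.7 102.4  62. ]] z57 [[688.6 101.9  57. ]]
scene dark [ 27 108  19   2  20] [266.  328.4] [[703.2 -75.1   8.2]] z62 [[744.4 -58.4  62. ]] z57 [[740.6 -60.   57. ]]
```

```bash
ls pics
```

```text
scene0.npy
scene0.png
scene0d.npy
scenecrop.png
top0.npy
top0.png
top0d.npy
topcrop.png
```

View pics/topcrop.png

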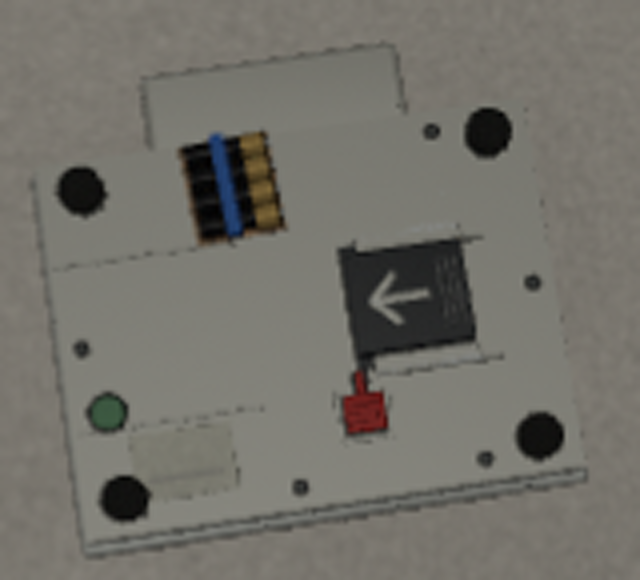

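View pics/scenecrop.png

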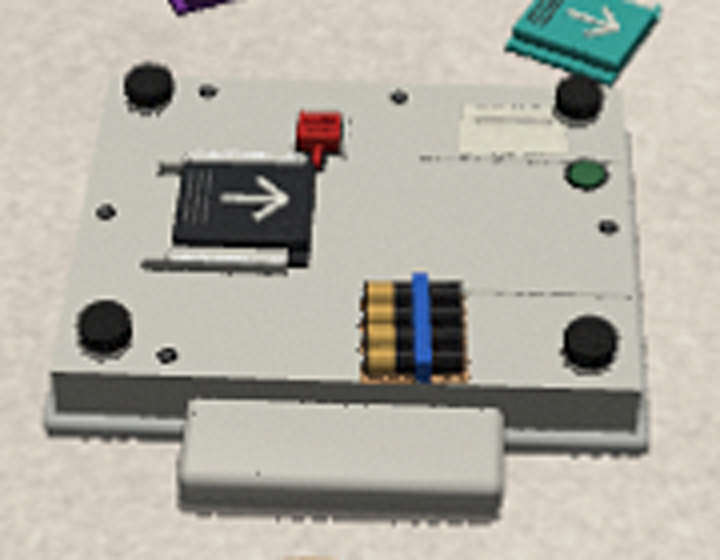

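```bash
python3 - <<'E'
from h import *
uv=np.array([[351.5,162.5],[249.9,177.5],[364.5,238.4],[260.8,254.2]])
S=np.array([[-122,-92],[122,-92],[-122,92],[122,92.]])
W=onz("top",uv,60)[:,:2]
uvs=np.array([[255.8,301.5],[377,305.3],[266.7,241.3],[374.2,243.7]])
for nm,W in(("top",W),("scene",onz("scene",uvs,57)[:,:2])):
    c=W.mean(0); H=S.T@(W-c); a=np.arctan2(H[0,1]-H[1,0],H[0,0]+H[1,1]); R=np.array([[np.cos(a),-np.sin(a)],[np.sin(a),np.cos(a)]])
    print(nm,c,np.degrees(a),(W-c-S@R.T).round(1).tolist())
    if nm=="top": np.savez("fit.npz",c=c,a=a,R=R)
    for k,v in dict(tab=(-23.5,63),bay=(-60,0),coverback=(-96,0)).items(): print(k,(c+R@v).round(1))
    if nm=="top":
        for k,p in dict(cover=(574.1,-53.5),tabred=(507,-30),pack=(636,57)).items(): print(k,"scaleframe",((p-c)@R).round(1))
        for z,uvn in((59,(331.5,204.4)),):
            pass
# deck corners & arrow direction in top: white arrow pixels
p=np.load("pics/top0.npy"); 
c=p[185:222,312:352].astype(int); 
m=(c.min(2)>110)
ys,xs=np.nonzero(m); print(len(xs),xs.mean()+312,ys.mean()+185)
f=np.load("fit.npz"); 
# project predicted outlines
img=cv2.imread("pics/top0.png")
def dr(img,n,pts,z,col):
    P=np.c_[f['c']+np.array(pts)@f['R'].T,np.full(len(pts),z)]
    big=(proj(n,P)-o)*4+1.5; cv2.polylines(img,[big.astype(int)],True,col,1)
for n,o,w,h in(("top",np.array([230,130]),160,145),("scene",np.array([230,220]),180,140)):
    img=cv2.imread(f"pics/{n}crop.png")
    rc=lambda x,y,a,b:[(x-a,y-b),(x+a,y-b),(x+a,y+b),(x-a,y+b)]
    dr(img,n,rc(0,0,148,113),45,(255,0,0)); dr(img,n,rc(-60,0,36,30),59,(0,255,255)); dr(img,n,rc(-23.5,63,12,11),57,(0,255,0))
    for x,y in S: dr(img,n,rc(x,y,14,14),62,(255,0,255))
    cv2.imwrite(f"pics/{n}ov.png",img)
E
```

```text
top [564.57211043   3.74140743] 100.02909944088734 [[-0.8, 0.9], [-0.9, -1.3], [0.5, 1.3], [1.2, -0.9]]
tab [506.6 -30.4]
bay [575.  -55.3]
coverback [581.3 -90.8]
cover scaleframe [-58.    0.6]
tabred scaleframe [-23.2  62.6]
pack scaleframe [ 40.  -79.6]
scene [566.85218149   3.64035591] 100.06795463304726 [[-0.2, 0.2], [0.7, -0.5], [0.4, 0.5], [-0.9, -0.1]]
tab [508.9 -30.5]
bay [577.3 -55.4]
coverback [583.6 -90.9]
526 330.45437262357416 201.16539923954372
```

View pics/topov.png

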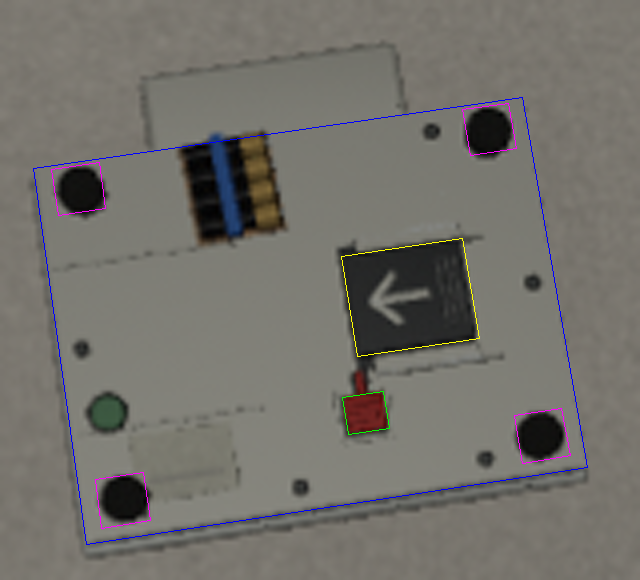

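View pics/sceneov.png

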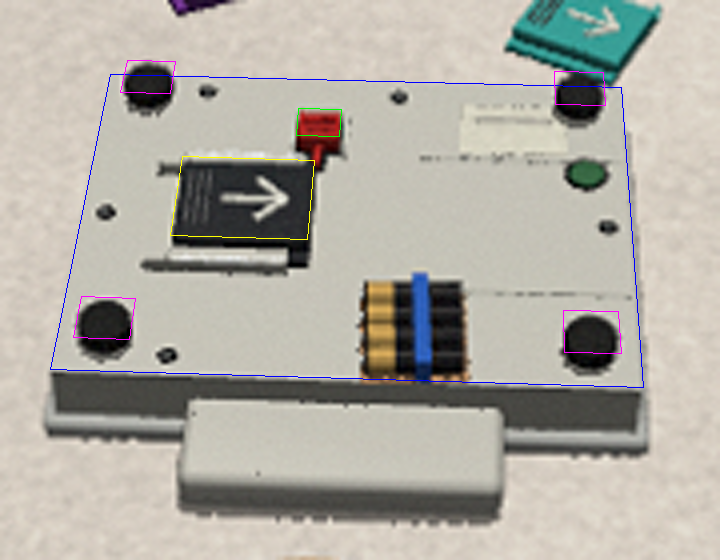

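The outlines drawn from the fit match both views (tab, cover and feet), so the poses are good to about 2 mm. Tab is at (507.5, -30.4). First move: traverse above it with the fingers shut and the jaw axis turned parallel to the scale's y.

>>> {"fn": "servo_tool", "kwargs": {"claw": 0, "force": 40, "moves": [[[0.313,-0.677,-0.05],-0.633],[[0.313,-0.677,-0.05],-0.633],[[0.313,-0.677,-0.05],-0.633],[[0.313,-0.677,-0.05],-0.633],[[0.313,-0.677,-0.05],-0.633],[[0.313,-0.677,-0.05],-0.633],[[0.313,-0.677,-0.05],-0.633],[[0.313,-0.677,-0.05],-0.633],[[0.313,-0.677,-0.05],-0.633],[[0.313,-0.677,-0.05],-0.633],[[0.313,-0.677,-0.05],-0.633],[[0.313,-0.677,-0.05],-0.633],[[0.313,-0.677,-0.05],-0.633],[[0.313,-0.677,-0.05],-0.633],[[0.313,-0.677,-0.05],-0.633],[[0.313,-0.677,-0.05],-0.633],[[0.313,-0.677,-0.05],-0.633],[[0.313,-0.677,-0.05],-0.633],[[0.313,-0.677,-0.05],-0.633],[[0.313,-0.677,-0.05],-0.633]]}}

```text
t: 2.1
eef_pos: [506.8, -31.9, 181.0]
ee_rot: [-3.141, -0.0, 1.744]
force: [0.2, 0.5, -0.5]
finger_gap: 0.001
```

>>> {"fn": "servo_tool", "kwargs": {"moves": [[[0.02,0,-0.4],0],[[0,0,-0.4],0],[[0,0,-0.4],0],[[0,0,-0.4],0],[[0,0,-0.4],0],[[0,0,-0.3],0],[[0,0,0],0],[[0,0,0],0]]}}

```text
t: 2.9
eef_pos: [507.6, -30.4, 66.7]
ee_rot: [-3.141, -0.0, 1.746]
force: [0.9, -0.4, -0.8]
finger_gap: -0.001
```

```bash
python3 - <<'E'
from h import *
for n,(x0,y0,w,h) in dict(top=(230,130,160,145),scene=(230,200,180,140)).items():
    p,d=robot.get_image(n); cv2.imwrite(f"pics/{n}1.png",cv2.resize(p[y0:y0+h,x0:x0+w,::-1],None,fx=4,fy=4,interpolation=cv2.INTER_CUBIC))
o=robot.get_obs();print(o['t'],o['eef_pos'],o['force'])
E
```

```text
3.0 [508.05217273 -30.39056618  67.39760545] [-0.37224282  0.58958637  0.6712253 ]
```

View pics/scene1.png

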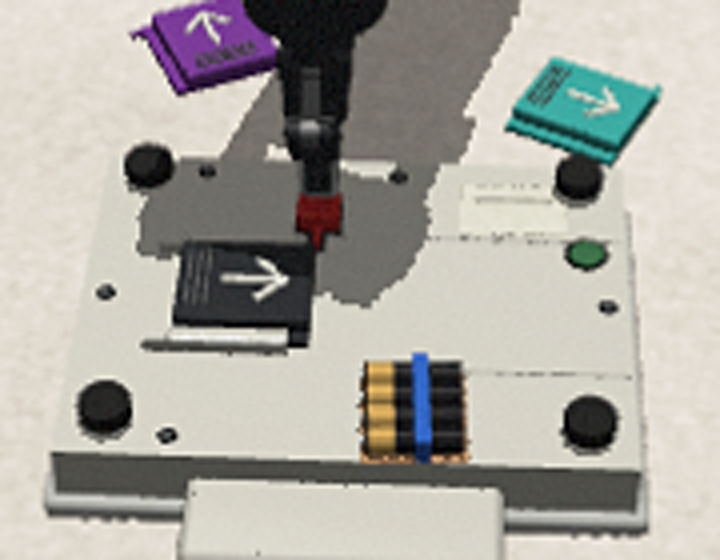

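The shut fingertips stand right above the red tab, at about (320,200) in the crop. I'll press slowly.

>>> {"fn": "servo_tool", "kwargs": {"moves": [[[0,0,-0.06],0],[[0,0,-0.06],0],[[0,0,-0.06],0],[[0,0,-0.04],0],[[0,0,-0.04],0],[[0,0,-0.03],0],[[0,0,0],0]]}}

```text
t: 3.7
eef_pos: [507.6, -30.4, 51.8]
ee_rot: [3.141, 0.0, 1.746]
force: [-1.2, -0.1, 4.8]
finger_gap: 0.002
```

>>> {"fn": "servo_tool", "kwargs": {"moves": [[[0,0,-0.02],0],[[0,0,0],0],[[0,0,0],0]]}}

```text
t: 4.0
eef_pos: [507.6, -30.3, 51.0]
ee_rot: [3.141, 0.0, 1.746]
force: [-1.2, 0.0, 5.6]
finger_gap: 0.003
```

```bash
python3 - <<'E'
from h import *
o=robot.get_obs();print(o['t'],o['eef_pos'],o['force'])
for n,(x0,y0,w,h) in dict(top=(230,130,160,145),scene=(230,200,180,140)).items():
    p,d=robot.get_image(n); cv2.imwrite(f"pics/{n}2.png",cv2.resize(p[y0:y0+h,x0:x0+w,::-1],None,fx=4,fy=4,interpolation=cv2.INTER_CUBIC))
E
```

```text
4.0 [507.64051046 -30.34324679  51.01281124] [-1.24902123  0.01101832  5.58464671]
```

View pics/scene2.png

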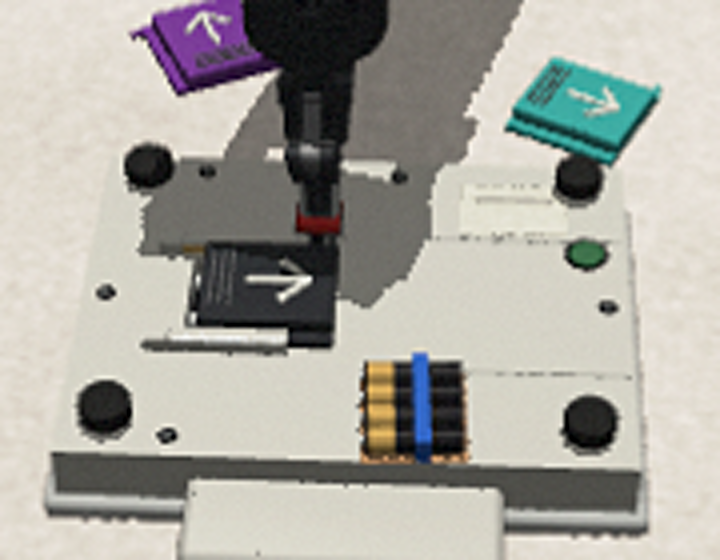

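The cover has sprung forward: its left edge went from about 175 to 190 px in the crop. I'll press a touch more to confirm the stop, then lift.

>>> {"fn": "servo_tool", "kwargs": {"moves": [[[0,0,-0.02],0],[[0,0,0],0],[[0,0,0],0]]}}

```text
t: 4.4
eef_pos: [507.7, -30.3, 50.9]
ee_rot: [3.141, 0.0, 1.746]
force: [-7.2, 0.9, 15.9]
finger_gap: -0.001
```

>>> {"fn": "servo_tool", "kwargs": {"moves": [[[0,0,0.1],0],[[0,0,0.3],0],[[0,0,0.4],0],[[0,0,0.4],0],[[0.3,-0.3,0.1],0],[[0.4,-0.4,0],0],[[0.4,-0.4,0],0],[[0.3,-0.3,0],0],[[0.14,-0.08,0],0.02],[[0,0,0],0],[[0,0,-0.3],0],[[0,0,0],0],[[0,0,0],0]]}}

```text
t: 5.7
eef_pos: [583.8, -103.7, 99.2]
ee_rot: [-3.141, -0.001, 1.748]
force: [0.4, -0.1, 0.1]
finger_gap: -0.002
```

```bash
python3 - <<'E'
from h import *
f=np.load("fit.npz")
o=robot.get_obs();print(o['t'],o['eef_pos'],o['force'],((o['eef_pos'][:2]-[565.3,3.7])@f['R']))
for n,(x0,y0,w,h) in dict(top=(230,130,160,145),scene=(230,200,180,140)).items():
    p,d=robot.get_image(n); cv2.imwrite(f"pics/{n}3.png",cv2.resize(p[y0:y0+h,x0:x0+w,::-1],None,fx=4,fy=4,interpolation=cv2.INTER_CUBIC))
E
```

```text
5.7 [ 583.82271289 -103.69902181   99.17422431] [ 0.37114784 -0.10178535  0.08791353] [-108.98360325    0.46368392]
```

View pics/scene3.png

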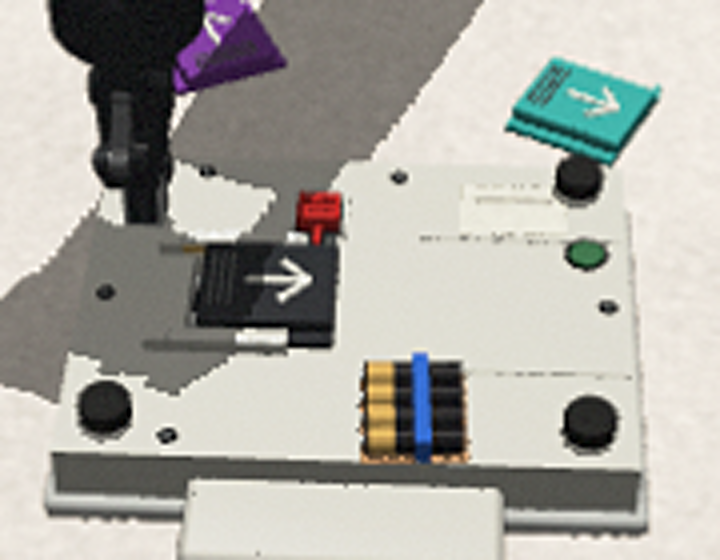

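View pics/top3.png

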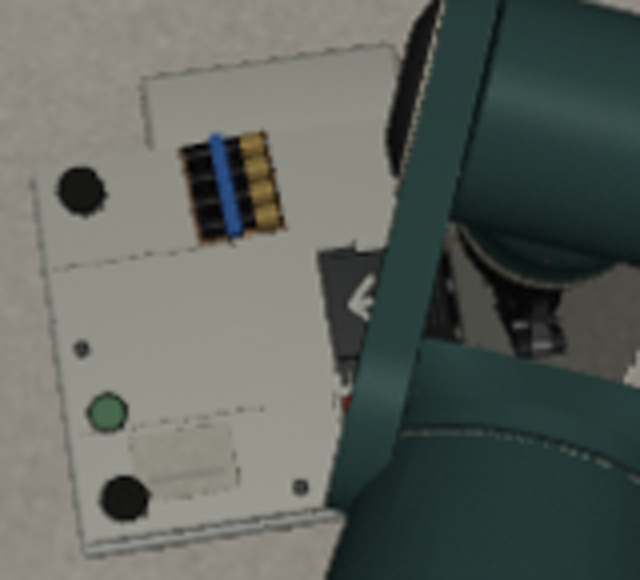

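The tab has sprung back, and the finger at (145,220) hangs behind the cover, centred on its path within 0.5 mm. Next: descend behind the cover and push.

>>> {"fn": "servo_tool", "kwargs": {"moves": [[[0,0,-0.3],0],[[0,0,-0.3],0],[[0,0,-0.25],0],[[0,0,-0.1],0],[[0,0,-0.02],0],[[0,0,0],0],[[0,0,0],0]]}}

```text
t: 6.5
eef_pos: [584.8, -104.4, 51.9]
ee_rot: [3.141, 0.0, 1.748]
force: [-0.2, -0.1, 0.2]
finger_gap: 0.0
```

>>> {"fn": "servo_tool", "kwargs": {"moves": [[[-0.017,0.098,0],0],[[-0.017,0.098,0],0],[[-0.017,0.098,0],0],[[-0.017,0.098,0],0],[[-0.017,0.098,0],0],[[-0.017,0.098,0],0],[[0,0,0],0]]}}

```text
t: 7.2
eef_pos: [579.4, -74.3, 51.3]
ee_rot: [3.142, -0.0, 1.748]
force: [0.9, -1.4, 0.3]
finger_gap: 0.001
```

>>> {"fn": "servo_tool", "kwargs": {"moves": [[[-0.017,0.098,0],0],[[-0.017,0.098,0],0],[[-0.017,0.098,0],0],[[-0.017,0.098,0],0],[[-0.017,0.098,0],0],[[-0.017,0.098,0],0],[[-0.017,0.098,0],0],[[0,0,0],0]]}}

```text
t: 8.0
eef_pos: [573.4, -40.0, 51.3]
ee_rot: [-3.142, -0.0, 1.748]
force: [0.7, 0.7, -0.6]
finger_gap: -0.003
```

```bash
python3 - <<'E'
from h import *
f=np.load("fit.npz")
o=robot.get_obs();print(o['t'],o['eef_pos'],o['force'],((o['eef_pos'][:2]-[565.3,3.7])@f['R']))
for n,(x0,y0,w,h) in dict(scene=(230,200,180,140)).items():
    p,d=robot.get_image(n); cv2.imwrite(f"pics/{n}4.png",cv2.resize(p[y0:y0+h,x0:x0+w,::-1],None,fx=4,fy=4,interpolation=cv2.INTER_CUBIC))
E
```

```text
8.0 [573.37915014 -40.00368856  51.28845105] [ 0.72588635  0.69413314 -0.61400973] [-44.44284186  -0.34477219]
```

View pics/scene4.png

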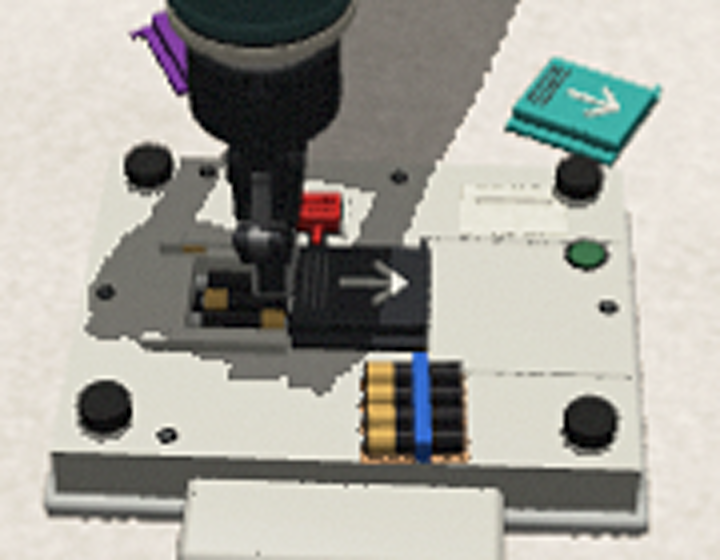

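The cover is sliding straight, with its rear edge at (290,300) and about 63 mm slid. 9 mm more.

>>> {"fn": "servo_tool", "kwargs": {"moves": [[[-0.01,0.06,0],0],[[-0.01,0.06,0],0],[[-0.01,0.06,0],0],[[0,0,0],0],[[0,0,0],0],[[0.01,-0.06,0],0],[[0.014,-0.08,0],0],[[0,0,0.2],0],[[0,0,0.4],0],[[0,0,0.6],0],[[0,0,0.8],0],[[0,0,0.8],0],[[0,0,0.2],0],[[-0.5,-0.7,0],0],[[-0.5,-0.7,0],0],[[-0.5,-0.7,0],0],[[-0.3,-0.7,0],0],[[0,-0.7,0],0],[[0,0,0],0],[[0,0,0],0]]}}

```text
t: 10.05
eef_pos: [482.9, -214.1, 201.3]
ee_rot: [-3.141, -0.0, 1.746]
force: [0.1, 0.6, -0.2]
finger_gap: 0.003
```

```bash
python3 - <<'E'
from h import *
f=np.load("fit.npz");R=f['R'];c=np.array([565.3,3.7])
o=robot.get_obs();print(o['t'],o['eef_pos'],o['force'])
P=lambda pts,z:np.c_[c+np.array(pts)@R.T,np.full(len(pts),z)]
for n,x0,y0,w,h in(("top",230,130,160,145),("scene",230,200,180,140)):
    p,d=robot.get_image(n); cv2.imwrite(f"pics/{n}5full.png",p[:,:,::-1])
    im=cv2.resize(p[y0:y0+h,x0:x0+w,::-1],None,fx=4,fy=4,interpolation=cv2.INTER_CUBIC)
    q=(proj(n,P([(-90,-30),(-30,-30),(-30,30),(-90,30)],45))-[x0,y0])*4+1.5
    cv2.polylines(im,[q.astype(int)],True,(0,255,0),1); cv2.imwrite(f"pics/{n}5.png",im)
    g=p[y0:y0+h,x0:x0+w]; k,l,s,ce=cv2.connectedComponentsWithStats((g.max(2)<70).astype(np.uint8))
    for i in range(1,k):
        if s[i,4]>300:
            W=onz(n,[ce[i]+[x0,y0]],57)[0,:2]; print(n,s[i],((W-c)@R).round(1))
E
```

```text
10.05 [ 482.93827734 -214.05800451  201.28016084] [ 0.12650223  0.56969145 -0.20643336]
top [ 55  62  34  38 813] [11.5  1.6]
top [ 88  62  28  27 420] [-58.5   1.6]
scene [ 74  55  37  33 757] [ 10.7 -11.8]
```

View pics/scene5.png

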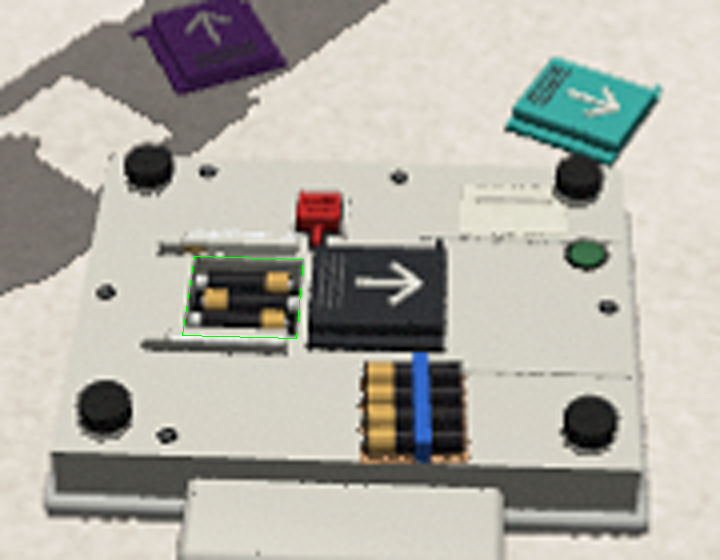

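View pics/top5.png

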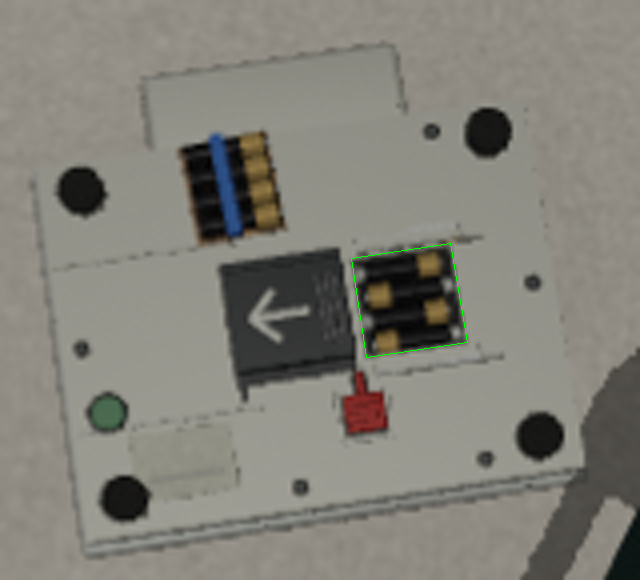

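View pics/scene5full.png

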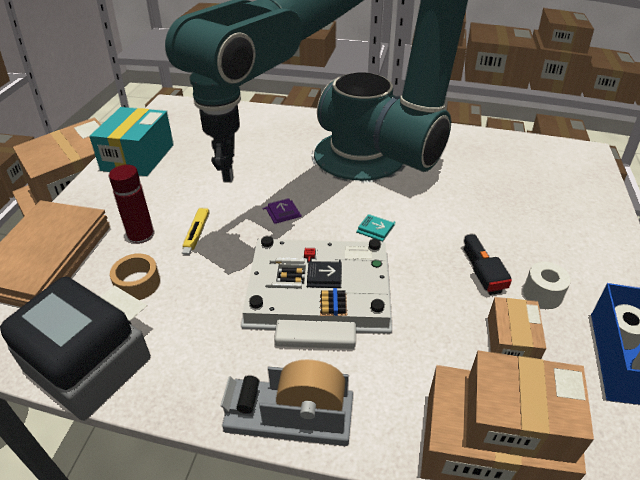

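The bay (green outline) is fully open. The cover lies flat and straight, centred at scale x ≈ 11 mm. The tab is up, nothing else has moved, and the arm is clear.

```bash
python3 -c "
from bench import robot
print(robot.hand_in())"
```

```text
the job is handed in; nothing more can be done
None
```

The cover is released and pushed off its seat, and the whole battery bay is open. I handed the job in at about 10 s of the 42 s allowed.

- **Tab:** I pressed it with the shut fingertips until it hit its stop. The tip reached z ≈ 51 mm, and the force rose to about 16 N. The cover sprang forward, and the tab came back up once I lifted.
- **Cover:** I then pushed it straight out along its arrow, with under about 2 N measured at each stop. It slid about 71 mm, against the 66 mm needed.

**Last checks:** both camera views show the bay outline fully uncovered and the cover flat and straight on the scale. The tab is up, and the cell pack and other things look unmoved. The arm is well clear, with the wrist force near zero.

**Disagreements:** the two views put the scale about 2 mm apart, which is within the calibration. In the scene view the cover's centre came out about 12 mm off to one side, most likely because its visible side face counts in the colour mask. The top view put it 1.6 mm off.

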